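# Jog the powder turntable to its home sensor

### The job

Home the powder turntable with the jog stick: tilt the red stick to one side and hold it there so that the table runs round, and let go when the yellow flag on the rim stands squarely in front of the orange-faced home sensor. The table must be at a standstill and the stick back upright at the end; turn the table only with the stick, and leave the sensor and the loose things on the bench alone.

Things in the scene. Friction and masses are not known exactly. Their poses are not given: they have to be found in the camera images.
- stick_knob (a point): middle of the jog stick's red round grip, 78 mm above the pivot, 130 mm above the bench when upright. Grip 23 mm thick from 100 to 124 mm above the bench, 30 mm at its thickest (134), top at 150; below it a steel shaft 9 mm thick (88 to 100) and a black rubber bellows. Site axes lean with the stick: z up along it, x (the tilting axis) level, to the back of the jog box
- jog_stick (a joint): tilt of the stick, rad, about the jog box's x axis: 0 upright, positive to the right seen from the box's front (toward its -y), negative to the left; stops at 0.38 either way; no tilt forward or back. A spring returns it upright when let go; 3 to 5 N sideways at the grip holds it fully over. Past about 0.22 it runs the table (right: clockwise from above); under 0.1 the table stands
- jog_box: grey jog box with a black cover plate, fixed to the bench, 104 mm (x) by 124 mm (y), 52 mm high; origin under its centre, z up, x to its back, y to its left. The stick's pivot is in the middle of its top, 52 mm above the origin; white turning arrows either side of the stick show which way the table runs
- powder_turntable_ring: turning ring of the powder turntable, 288 mm across, 42 mm high, beige powder on top; origin on its axis at bench height, z up; the yellow flag is in its own -x direction. Turns without end. Stick held left past 0.22 rad: a steady 0.22 rad/s or so anticlockwise from above; held right: clockwise. Stops within about 0.03 rad of letting go. Only the stick may turn it
- flag_face (a point): centre of the outer face of the yellow metal flag on the ring's rim: an upright plate 34 mm wide, 30 mm high, 3 mm thick, facing outward, 160 mm from the turntable's axis and 37 mm above the bench, with a yellow lug 26 mm long lying on the ring behind it
- sensor_face (a point): centre of the orange face (17 mm across) of the home sensor, a brass threaded barrel in an aluminium angle bracket on a dark foot, fixed to the bench in front of the turntable; the face looks at the turntable's axis from 165 mm away, 37 mm above the bench, so the flag passes 5 mm in front of it
- home_sensor: the home sensor with bracket and foot, fixed; its body origin lies on the turntable's axis at bench height and the sensor stands in its own -x direction, 165 to 234 mm from the axis, 40 mm wide, 52 mm high
- stopwatch: blue stopwatch, 60 x 61 x 17 mm, a bystander lying loose on the bench; origin at its underside
- tally_counter: round grey tally counter, 52 x 45 x 25 mm, a bystander lying loose on the bench; origin at its underside
- thumb_screw: small brass thumb screw standing on its knurled head, 20 x 20 x 29 mm, a bystander, loose on the bench; origin at its underside

How it is judged:
On the way:
1. the stick is tilted to one side by more than 0.12 rad and held there for half a second ((value of joint jog_stick above 0.12 rad or value of joint jog_stick below -0.12 rad)), for 0.5 s.
At the end, for the whole second after the job is handed in: Seen from above, the centres of the flag's outer face and the sensor's face are within 16 mm of each other (5 mm is the gap, so about 15 mm to either side), the turntable stands still (under 0.02 rad/s) and the stick is upright (within 0.06 rad) (horizontal distance between flag_face and sensor_face below 0.016 m and value of joint jog_stick between -0.06 and 0.06 rad and angular speed of powder_turntable_ring below 0.02 rad/s); the robot touches nothing.
It fails at once if the robot touches the turntable (over 0.5 N) (contact force between any of the fingers, the arm and powder_turntable_ring above 0.5 N).
It fails at once if the robot touches the home sensor (over 0.5 N) (contact force between any of the fingers, the arm and home_sensor above 0.5 N).
It fails at once if a bystander (stopwatch, tally counter, thumb screw) is moved by more than 20 mm (distance of any of stopwatch, tally_counter, thumb_screw from where it was at the start of the episode above 0.02 m).
It also fails if it takes over 58 s, if anything falls off the work surface, if the arm or the gripper's body presses on something with over 40 N, if the wrist force passes 120 N, or if a joint passes its speed limit or range.

### The arm

A 6-joint arm with a two-finger parallel gripper is mounted at the origin on a cart in front of the work surface, level with it; the furniture and walls round the work are solid. World frame = base frame: x ahead of the robot, y to its left, z up, the work surface at z = 0. Lengths are in m, angles in rad, forces in N, time in s.
With the tool pointing down it reaches from about 0.25 to 0.775 m from the base axis. Payload 4 kg.
Tool frame: the origin (TCP) lies at the very end of the fingers, on their centre line; the grasp point (between the pads) lies 19 mm behind it (robot.hold_point_z is the distance from the TCP to the grasp point, in m); z points along the fingers, y is the line along which they close (so a half turn about z gives the same grasp; the last joint's range is limited). The gripper opens to 94 mm and grips with 3 to 60 N. Pads are 16 mm wide; open, the fingers measure 119 mm over their backs; the gripper's body (75 mm by 177 mm) begins 78 mm behind the grasp point.
Start: joints at [1.143, 0.087, 1.371, -0, 1.684, -0.103], TCP at [0.176, 0.521, 0.206] pointing down, gripper open.
Joint ranges: [-3.1, 3.1], [-0.76, 2.03], [0.27, 2.55], [-1.08, 4.22], [0.17, 2.65], [-2.57, 2.57]. Speed limits (rad/s): [2.79, 2.79, 3.14, 3.14, 3.14, 3.14].

### API

Orientations are given as [roll, pitch, yaw] about the fixed x, y, z axes, in that order (R = Rz(yaw) Ry(pitch) Rx(roll)).
In Python, from bench import robot gives the robot as it stands.
- The arm moves only by the tool carry_out, never from a script. Its argument "steps" is a list of rows, each a list of 3 entries, a list of its own where there are three numbers: the shift along the tool's x, y, z in m, then the turn about the tool's z in units of 10 degrees (1.0 is 10 degrees), then the closure, from -1 (fully open) to 1 (shut). In form: [[[tx, ty, tz], roll, jaw], ...]. A call has 1 to 10 rows; each row is the pose to reach, as a shift and turn from the pose commanded when the call began, along the tool's axes at that moment; what a row does not reach only later rows make up. A row lasts 1/8 s, in which the tool goes at most 62.5 mm and 10.7 degrees, less where a joint would pass 70% of its speed; a pose out of reach is approached as far as the arm can. A call with a gripper value outside its range is refused whole. The fingers move at their own pace and stop on an object; the grip force is fixed at half the most. Time passes only in rows, so rows that repeat a pose let the fingers close. It gives the time, the measured TCP pose, the force, the opening and the grip force at its end, in the units of the state.
- robot.get_obs(): the state, without advancing time (a new reading comes with each control period).
- robot.snapshot(name): name is "side" or "top" or "wrist"; returns a dict with "image" (420x560x3 uint8, red, green, blue), "z_map" (420x560 float32, m along the optical axis (not along the pixel's ray), 0 where there is no reading), "mtx" (3x3 intrinsics, pixels), "R" (3x3) and "t" (3): a world point X has camera coordinates R X + t. Camera axes: x right, y down, z forward; pixel columns grow to the right and rows downward; lengths in m; the calibration is good to about 2 mm. A picture is of the moment at which its call begins.
- robot.close_job(): hands the job in; it is judged then, once.
The state is a dict: "time": time; "joint_positions": joint angles; "qvel": joint speeds; "joint_torque": joint torques, N m; "tool_pos": TCP position; "ee_rot": TCP orientation; "wrist_force": force on the tool from outside, world axes, zero at the start; "wrist_torque": the same for the moment, N m; "width": finger opening in m; "finger_force": force on a finger pad.
Only numpy, scipy, OpenCV 4.12 (cv2) and the standard library are available. Lean on these libraries where they do the work, as an engineer would, in place of code of your own. Each camera call takes 0.05 s, during which the arm holds its last target. There are 200 camera calls.

## Working session

There is one attempt and no reset: what is moved stays moved. The work goes in short steps, Python scripts to look and compute and a tool call to move; the robot and the scene stay as the last step left them, time stands still between calls to the robot, and variables do not carry over. Pictures are saved under pics/ and viewed, at most 10 in all, crops included, and the job is handed in when it is done.

Besides the shell and the picture viewer there is one more tool, called after "Emit:" as name([rows], argument=value, ...), one row to a line, values as JSON. carry_out: Moves the arm, as the interface text tells. Its arguments: {"type":"object","properties":{"steps":{"type":"array","items":{"type":"array"}}},"required":["steps"]}

```bash
mkdir -p pics; python3 - <<'E'
from bench import robot
import cv2,numpy as np,pickle
o=robot.get_obs();print(o['time'],o['tool_pos'],o['ee_rot'])
for n in("top","side"):
    s=robot.snapshot(n);pickle.dump(s,open(n+'.pkl','wb'));cv2.imwrite(f'pics/{n}0.png',s['image'][:,:,::-1])
E
```

```text
0.0 [0.1753118  0.52076433 0.2043306 ] [-3.13949309e+00 -2.21513577e-04  2.81677207e+00]
```

View pics/top0.png

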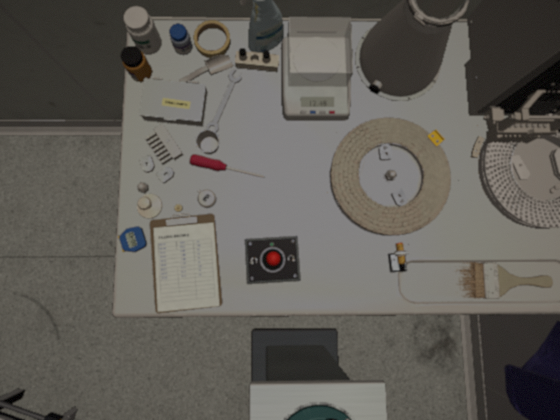

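View pics/side0.png

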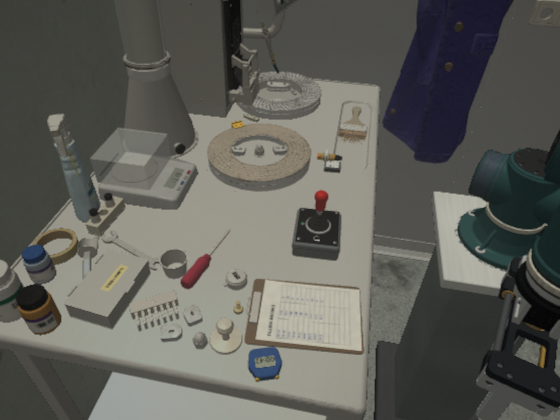

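The top view shows the jog box at about (273,259) with the red knob in its middle, the turntable centred near (391,175), the yellow flag at (436,137) and the sensor at (400,250). The side view agrees: stick at (321,200), sensor at (330,160).

```bash
cat >h.py <<'E'
import numpy as np,cv2,pickle
def ray(s,u,v,z):
    R,t=s['R'],s['t'];c=-R.T@t;d=R.T@np.linalg.inv(s['mtx'])@[u,v,1]
    return c+d*(z-c[2])/d[2]
def mask(s,lo,hi,box=None):
    m=cv2.inRange(cv2.cvtColor(s['image'],cv2.COLOR_RGB2HSV),np.array(lo),np.array(hi))
    if box:
        k=np.zeros_like(m);x0,y0,x1,y1=box;k[y0:y1,x0:x1]=255;m&=k
    return m
def cen(m):
    v,u=np.nonzero(m);return u.mean(),v.mean(),len(u)
E
python3 - <<'E'
from h import *
s=pickle.load(open('top.pkl','rb'));w=pickle.load(open('side.pkl','rb'))
red=mask(s,(0,150,90),(8,255,255),(255,240,295,280));u,v,n=cen(red);print('knob top',u,v,n,ray(s,u,v,.134))
red=mask(w,(0,150,60),(8,255,255),(305,185,340,215));u,v,n=cen(red);print('knob side',u,v,n,ray(w,u,v,.128))
f=mask(s,(20,150,100),(35,255,255),(420,120,450,155));u,v,n=cen(f);F=ray(s,u,v,.045);print('flag',u,v,n,F)
o=mask(s,(5,120,100),(22,255,255),(385,225,415,275));vv,uu=np.nonzero(o);print('sens',cen(o),uu.min(),uu.max(),vv.min(),vv.max())
# dark plate of box
d=mask(s,(0,0,0),(180,255,60),(235,225,310,295));c=max(cv2.findContours(d,0,2)[0],key=cv2.contourArea);r=cv2.minAreaRect(c);print('box',r)
P=[ray(s,*p,.052) for p in cv2.boxPoints(r)];print(np.round(P,3))
# ring outer: beige by height
R,t,K=s['R'],s['t'],s['mtx'];V,U=np.mgrid[:420,:560];z=s['z_map']
X=(np.stack([(U-K[0,2])/K[0,0]*z,(V-K[1,2])/K[1,1]*z,z],-1)-t)@R
m=((X[...,2]>.03)&(X[...,2]<.055)&(abs(U-391)<70)&(abs(V-175)<63)).astype(np.uint8)*255
c=max(cv2.findContours(m,0,2)[0],key=cv2.contourArea);(a,b),(e,g),_=cv2.fitEllipse(cv2.convexHull(c));C=ray(s,a,b,.042);print('ring',a,b,e,g,C)
g=X[160,391];print(g)
m=mask(s,(0,0,0),(180,255,255),(385,225,415,275))
im=cv2.resize(s['image'][225:285,370:430],None,fx=6,fy=6,interpolation=2);im2=cv2.resize(s['image'][110:170,400:460],None,fx=6,fy=6,interpolation=2)
cv2.imwrite('pics/c.png',np.hstack([im,im2])[:,:,::-1])
print('robot cam',-R.T@t, 'px/m',K[0,0]/s['z_map'][200,280])
E
```

```text
knob top 273.05426356589146 257.70542635658916 129 [0.43614515 0.10496091 0.134     ]
knob side 320.5064102564103 199.06410256410257 156 [0.43629019 0.10505151 0.128     ]
flag 435.280701754386 137.4561403508772 114 [ 0.73098797 -0.29974054  0.045     ]
sens (np.float64(400.80555555555554), np.float64(252.98611111111111), 72) 397 404 243 262
box ((271.8368225097656, 259.72021484375), (42.42791748046875, 50.50789260864258), 86.3086166381836)
[[0.48  0.168 0.052]
 [0.487 0.05  0.052]
 [0.389 0.045 0.052]
 [0.382 0.161 0.052]]
ring 391.43109130859375 174.98269653320312 118.91844940185547 122.21428680419922 [ 0.63694692 -0.18669928  0.042     ]
[ 0.67783775 -0.19149092  0.02978761]
robot cam [0.40962173 0.12439925 1.01938338] px/m 399.86880723122977
```

View pics/c.png

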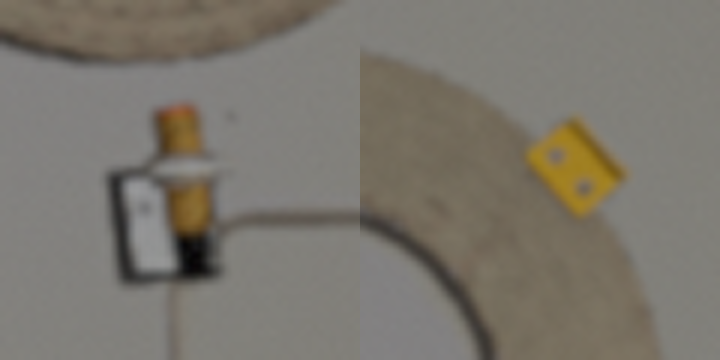

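Ring centre (0.637,-0.187), flag angle about -50° (lug middle at radius 147 mm, as it must be), knob at (0.436,0.105), the two views agreeing, box yaw about 3.4°. The sensor face in the crop is at pixel (399.7,242.8), roughly angle -175°. So about 125° clockwise, with the stick to the right (-y). I'll straddle the knob with the open fingers.

Emit:
carry_out([
  [[-0.042, -0.035, 0], -0.3, -1],
  [[-0.084, -0.07, 0], -0.6, -1],
  [[-0.126, -0.104, 0], -0.9, -1],
  [[-0.168, -0.138, 0], -1.2, -1],
  [[-0.21, -0.172, 0], -1.5, -1],
  [[-0.254, -0.208, 0], -1.8, -1],
  [[-0.296, -0.242, 0], -2.0, -1],
  [[-0.338, -0.277, 0], -2.2, -1],
  [[-0.38, -0.311, 0], -2.2, -1],
  [[-0.38, -0.311, 0], -2.2, -1],
])

```text
time: 1.35
tool_pos: [0.4373, 0.1024, 0.2046]
ee_rot: [-3.141, -0.002, -3.089]
wrist_force: [-0.5, -0.1, 0.1]
width: 0.0941
finger_force: 0.0
```

```bash
cat >>h.py <<'E'
C=np.array([.637,-.187])
def ang(p): return np.degrees(np.arctan2(*(p[:2]-C)[::-1]))
def flag(s):
    m=mask(s,(20,150,100),(35,255,255),(320,90,470,245));u,v,n=cen(m);p=ray(s,u,v,.045);return p,n,np.hypot(*(p[:2]-C)),ang(p)
E
python3 - <<'E'
from h import *
from bench import robot
o=robot.get_obs();print(o['time'],o['tool_pos'],o['ee_rot'],o['width'])
s=pickle.load(open('top.pkl','rb'))
p=ray(s,399.7,242.8,.042);print('sensor',p,np.hypot(*(p[:2]-C)),ang(p));print(flag(s))
E
```

```text
1.35 [0.43733612 0.10237735 0.2045843 ] [-3.14093413e+00 -1.56608617e-03 -3.08863768e+00] 0.09411317676662836
sensor [ 0.4721103  -0.19787734  0.042     ] 0.16524808506599792 -176.2258162155391
(array([ 0.73098797, -0.29974054,  0.045     ]), 114, np.float64(0.14677931491832505), np.float64(-50.18317662150145))
```

Sensor radius comes out at 165 mm, as given, angle -176.2°. Now down around the grip, then push.

Emit:
carry_out([
  [[0, 0.003, 0.045], 0, -1],
  [[0, 0.003, 0.088], 0, -1],
  [[0, 0.003, 0.088], 0, -1],
  [[0, -0.025, 0.088], 0, -1],
  [[0, -0.04, 0.088], 0, -1],
  [[0, -0.055, 0.088], 0, -1],
  [[0, -0.055, 0.088], 0, -1],
  [[0, -0.055, 0.088], 0, -1],
])

```text
time: 2.35
tool_pos: [0.4404, 0.0509, 0.1184]
ee_rot: [3.14, 0.002, -3.083]
wrist_force: [-0.3, 1.9, 2.5]
width: 0.094
finger_force: 1.4
```

```bash
cat >look.py <<'E'
import sys
from h import *
from bench import robot
o=robot.get_obs();print(o['time'],o['tool_pos'],o['wrist_force'])
s=robot.snapshot('top');print(flag(s))
if len(sys.argv)>1:
    w=robot.snapshot(sys.argv[2] if len(sys.argv)>2 else 'side');cv2.imwrite(sys.argv[1],np.hstack([s['image'],w['image']])[::1,:,::-1][:,:] if 0 else cv2.resize(np.hstack([s['image'],w['image']]),(800,300))[:,:,::-1])
E
python3 look.py pics/p1.png
```

```text
2.35 [0.44035693 0.05094055 0.11839716] [-0.26072693  1.94896095  2.46807924]
(array([ 0.72300318, -0.30574051,  0.045     ]), 112, np.float64(0.14661464613208916), np.float64(-54.08436708170308))
```

View pics/p1.png

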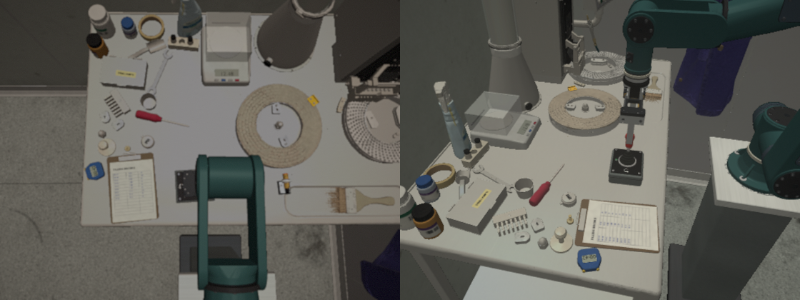

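The table runs clockwise (flag now at -54°); flag and sensor both stay visible beside the arm. Holding.

Emit:
carry_out([
  [[0, -0.002, 0], 0, -1],
  [[0, -0.002, 0], 0, -1],
  [[0, -0.002, 0], 0, -1],
  [[0, -0.002, 0], 0, -1],
  [[0, -0.002, 0], 0, -1],
  [[0, -0.002, 0], 0, -1],
  [[0, -0.002, 0], 0, -1],
  [[0, -0.002, 0], 0, -1],
  [[0, -0.002, 0], 0, -1],
  [[0, -0.002, 0], 0, -1],
])

```text
time: 3.7
tool_pos: [0.4398, 0.0484, 0.1175]
ee_rot: [3.142, 0.0, -3.082]
wrist_force: [2.3, 3.1, 2.8]
width: 0.0938
finger_force: 1.6
```

Emit:
carry_out([
  [[0, 0, 0], 0, -1],
  [[0, 0, 0], 0, -1],
  [[0, 0, 0], 0, -1],
  [[0, 0, 0], 0, -1],
  [[0, 0, 0], 0, -1],
  [[0, 0, 0], 0, -1],
  [[0, 0, 0], 0, -1],
  [[0, 0, 0], 0, -1],
  [[0, 0, 0], 0, -1],
  [[0, 0, 0], 0, -1],
])

```text
time: 4.95
tool_pos: [0.4398, 0.0484, 0.1175]
ee_rot: [3.142, 0.0, -3.082]
wrist_force: [1.4, 3.7, 2.3]
width: 0.0945
finger_force: 1.6
```

Emit:
carry_out([
  [[0, 0, 0], 0, -1],
  [[0, 0, 0], 0, -1],
  [[0, 0, 0], 0, -1],
  [[0, 0, 0], 0, -1],
  [[0, 0, 0], 0, -1],
  [[0, 0, 0], 0, -1],
  [[0, 0, 0], 0, -1],
  [[0, 0, 0], 0, -1],
  [[0, 0, 0], 0, -1],
  [[0, 0, 0], 0, -1],
])

```text
time: 6.2
tool_pos: [0.4398, 0.0484, 0.1175]
ee_rot: [3.142, 0.0, -3.082]
wrist_force: [0.6, 2.2, 1.8]
width: 0.094
finger_force: 1.6
```

```bash
python3 look.py
```

```text
6.2 [0.43978355 0.04835974 0.1174651 ] [0.56266105 2.17295495 1.78303802]
(array([ 0.60447038, -0.32869808,  0.045     ]), 120, np.float64(0.1453840505564791), np.float64(-102.92935951238407))
```

Emit:
carry_out([
  [[0, 0, 0], 0, -1],
  [[0, 0, 0], 0, -1],
  [[0, 0, 0], 0, -1],
  [[0, 0, 0], 0, -1],
  [[0, 0, 0], 0, -1],
  [[0, 0, 0], 0, -1],
  [[0, 0, 0], 0, -1],
  [[0, 0, 0], 0, -1],
  [[0, 0, 0], 0, -1],
  [[0, 0, 0], 0, -1],
])

```text
time: 7.5
tool_pos: [0.4398, 0.0484, 0.1175]
ee_rot: [3.142, 0.0, -3.082]
wrist_force: [1.3, 3.6, 2.2]
width: 0.0936
finger_force: 1.6
```

Emit:
carry_out([
  [[0, 0, 0], 0, -1],
  [[0, 0, 0], 0, -1],
  [[0, 0, 0], 0, -1],
  [[0, 0, 0], 0, -1],
  [[0, 0, 0], 0, -1],
  [[0, 0, 0], 0, -1],
  [[0, 0, 0], 0, -1],
  [[0, 0, 0], 0, -1],
  [[0, 0, 0], 0, -1],
  [[0, 0, 0], 0, -1],
])

```text
time: 8.75
tool_pos: [0.4398, 0.0483, 0.1175]
ee_rot: [3.142, 0.0, -3.082]
wrist_force: [2.4, 1.3, 3.0]
width: 0.0938
finger_force: 1.6
```

Emit:
carry_out([
  [[0, 0, 0], 0, -1],
  [[0, 0, 0], 0, -1],
  [[0, 0, 0], 0, -1],
  [[0, 0, 0], 0, -1],
  [[0, 0, 0], 0, -1],
  [[0, 0, 0], 0, -1],
  [[0, 0, 0], 0, -1],
  [[0, 0, 0], 0, -1],
  [[0, 0, 0], 0, -1],
  [[0, 0, 0], 0, -1],
])

```text
time: 10.0
tool_pos: [0.4398, 0.0484, 0.1175]
ee_rot: [3.142, 0.0, -3.082]
wrist_force: [2.7, 3.3, 2.2]
width: 0.0939
finger_force: 1.6
```

```bash
python3 look.py
```

```text
10.0 [0.43978231 0.04836697 0.11746008] [2.69487023 3.28715504 2.21931931]
(array([ 0.51070253, -0.25796453,  0.045     ]), 118, np.float64(0.1448689613134146), np.float64(-150.66906380878493))
```

Emit:
carry_out([
  [[0, 0, 0], 0, -1],
  [[0, 0, 0], 0, -1],
  [[0, 0, 0], 0, -1],
  [[0, 0, 0], 0, -1],
  [[0, 0, 0], 0, -1],
  [[0, 0, 0], 0, -1],
  [[0, 0, 0], 0, -1],
  [[0, 0, 0], 0, -1],
])

```text
time: 11.05
tool_pos: [0.4398, 0.0484, 0.1175]
ee_rot: [3.142, 0.0, -3.082]
wrist_force: [2.2, 2.9, 2.0]
width: 0.0941
finger_force: 1.6
```

Emit:
carry_out([
  [[0, 0, 0], 0, -1],
  [[0, 0, 0], 0, -1],
  [[0, 0, 0], 0, -1],
  [[0, 0, 0], 0, -1],
  [[0, 0, 0], 0, -1],
  [[0, 0.055, 0], 0, -1],
  [[0, 0.055, 0], 0, -1],
  [[0, 0.055, 0], 0, -1],
  [[0, 0.055, 0], 0, -1],
  [[0, 0.055, 0], 0, -1],
])

```text
time: 12.3
tool_pos: [0.4365, 0.1023, 0.1173]
ee_rot: [-3.141, -0.0, -3.084]
wrist_force: [0.0, 0.8, -0.2]
width: 0.0938
finger_force: 0.0
```

```bash
python3 look.py; python3 - <<'E'
from h import *
from bench import robot
s=robot.snapshot('top');print(flag(s));w=robot.snapshot('side')
a=cv2.resize(s['image'][190:280,370:440],(400,514),interpolation=2);b=cv2.resize(w['image'][130:210,290:352],(400,514),interpolation=2)
cv2.imwrite('pics/e.png',np.hstack([a,b])[:,:,::-1])
E
```

```text
12.3 [0.43648523 0.102286   0.11732225] [ 0.02426286  0.75563874 -0.24809792]
(array([ 0.49268245, -0.20466092,  0.045     ]), 117, np.float64(0.14539416570921093), np.float64(-173.0230962782709))
(array([ 0.49268245, -0.20466092,  0.045     ]), 117, np.float64(0.14539416570921093), np.float64(-173.0230962782709))
```

View pics/e.png

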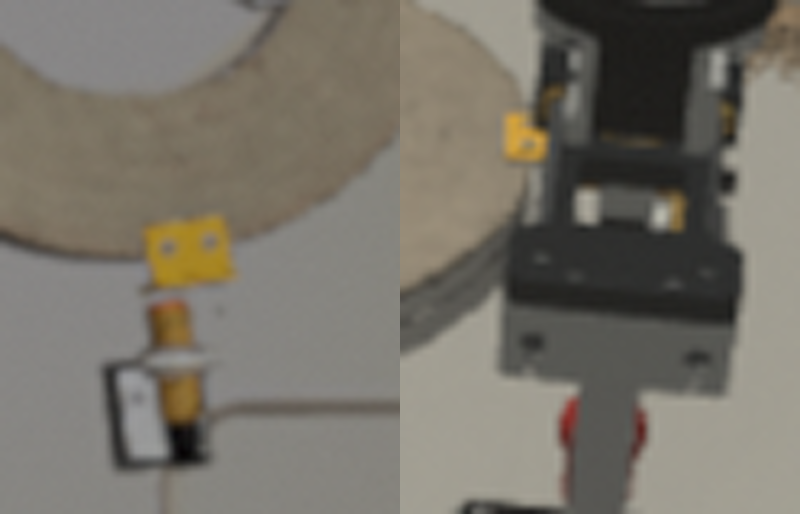

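The table stands still; the flag is about 3° (9 mm) short of the sensor face (flag edge centre at (195,281), orange face at (168,303) in the left crop). It's in tolerance, but a short pulse will square it up.

Emit:
carry_out([
  [[0, -0.025, 0], 0, -1],
  [[0, -0.04, 0], 0, -1],
  [[0, -0.055, 0], 0, -1],
  [[0, -0.055, 0], 0, -1],
  [[0, 0.002, 0], 0, -1],
  [[0, 0.002, 0], 0, -1],
  [[0, 0.002, 0], 0, -1],
  [[0, 0.002, 0], 0, -1],
  [[0, 0.002, -0.04], 0, -1],
  [[0, 0.002, -0.09], 0, -1],
])

```text
time: 13.7
tool_pos: [0.4356, 0.1041, 0.2071]
ee_rot: [-3.141, -0.004, -3.084]
wrist_force: [0.5, -0.0, 0.3]
width: 0.0938
finger_force: 0.0
```

Emit:
carry_out([
  [[0, 0.03, -0.02], 0, -1],
  [[0, 0.08, -0.02], 0, -1],
  [[0, 0.13, -0.02], 0, -1],
  [[0, 0.13, -0.02], 0, -1],
  [[0, 0.13, -0.02], 0, -1],
  [[0, 0.13, -0.02], 0, -1],
])

```text
time: 14.45
tool_pos: [0.4291, 0.2336, 0.2275]
ee_rot: [-3.141, 0.0, -3.085]
wrist_force: [0.7, 0.2, 0.3]
width: 0.0938
finger_force: 0.0
```

```bash
python3 look.py; python3 - <<'E'
from h import *
from bench import robot
s=robot.snapshot('top');print(flag(s));w=robot.snapshot('side')
a=cv2.resize(s['image'][190:280,370:440],(400,514),interpolation=2);b=cv2.resize(w['image'][130:260,270:371],(400,514),interpolation=2)
cv2.imwrite('pics/e2.png',np.hstack([a,b])[:,:,::-1])
E
```

```text
14.45 [0.42910887 0.23364686 0.22751613] [0.68847526 0.20501751 0.34818741]
(array([ 0.49172082, -0.19566011,  0.045     ]), 118, np.float64(0.14553706960718035), np.float64(-176.58862685973125))
(array([ 0.49182937, -0.19567152,  0.045     ]), 119, np.float64(0.1454293841614169), np.float64(-176.5815963797782))
```

View pics/e2.png

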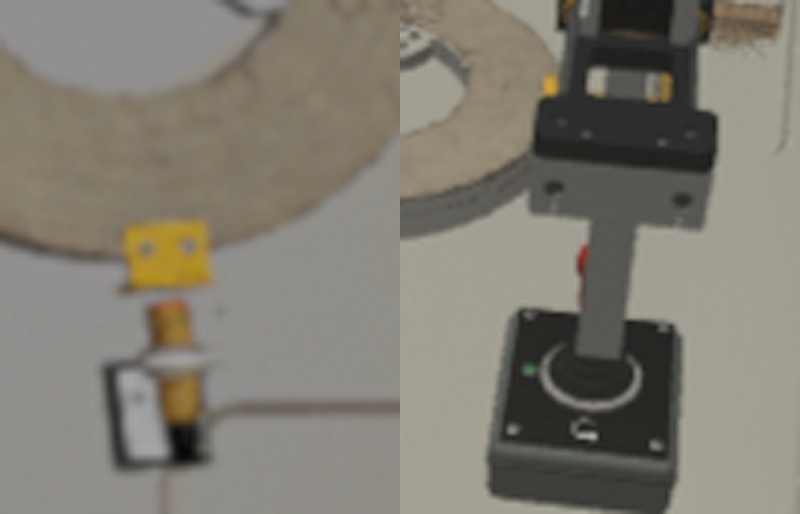

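The flag (edge centre about (170,285)) now stands squarely in front of the orange face at (168,303). The table is still, and the arm is clear of the upright stick.

```bash
python3 -c "
from bench import robot
print(robot.close_job())"
```

```text
the job is handed in; nothing more can be done
None
```

The turntable is homed and the job handed in at about 14.5 s; no verdict came back. In the last top image the flag was about 0.4° past the sensor (roughly 1 mm), the table stood still, and the arm was clear of the stick, which had sprung back.

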